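Split the sorting tray and sort the screw boxes by weight

ROBOT

A 6-joint arm with a two-finger parallel gripper is mounted at the origin on the work surface. World frame = base frame: x ahead of the robot, y to its left, z up, the work surface at z = 0. Lengths are in m, angles in rad, forces in N, time in s.
With the tool pointing down it reaches from about 0.375 to 0.75 m from the base axis. Payload 9 kg.
Tool frame: the origin (TCP) lies between the finger pads; the fingertips stand 22 mm ahead of it and the grasp point (between the pads) lies 3 mm ahead of it; z points along the fingers, y is the line along which they close (so a half turn about z gives the same grasp; the last joint's range is limited). The gripper opens to 85 mm and grips with 20 to 120 N. Pads are 22 mm wide; open, the fingers measure 114 mm over their backs; the gripper's body (76 mm by 85 mm) begins 54 mm behind the grasp point. The pads swing forward as they close: fully open they stand 13 mm farther back than shut.
Start: joints at [-1.495, 0.104, 0.097, 1.564, 0, 1.353], TCP at [0.174, -0.574, 0.253] pointing down, gripper open.
Joint ranges: [-2.99, 2.99], [-0.84, 1.86], [-1.1, 1.16], [-1.84, 2.11], [-1.51, 1.56], [-3.14, 3.14]. Speed limits (rad/s): [2.22, 2.22, 2.57, 3.14, 3.14, 3.14].

INTERFACE

Orientations are given as a rotation vector (axis times angle).
In Python, from rig import r gives the robot as it stands. The module is installed in compiled form; this text tells all that it offers.
- The arm moves only by the shell command python3 -m pendant 'ROWS'. ROWS is JSON, a list of rows, each a list of 7 numbers: the shift along the world's x, y, z in cm, then the turn, a rotation vector about the world's x, y, z in degrees, then the opening in per cent of the stroke, from 0 (shut) to 100 (fully open). A call has 1 to 20 rows; each row shifts and turns the commanded pose from where the row before left it; what a row does not reach is not made up. A row lasts 1/12 s, in which the tool goes at most 41.7 mm and 7.16 degrees, less where a joint would pass 70% of its speed; a pose out of reach is approached as far as the arm can. A call is refused whole if a number of a shift passes 4.17 or a number of a turn 7.16, either way. A call with a gripper value outside its range is refused whole. The fingers move at their own pace and stop on an object; the grip force is fixed at half the most. Time passes only in rows, so rows that do not move let the fingers close. It gives the time, the measured TCP pose, the force, the opening and the grip force at its end, in the units of the state.
- r.sense(): the state, without advancing time (a new reading comes with each control period).
- r.camera(name): name is "scene" or "side" or "wrist"; returns a dict with "color" (384x512x3 uint8, red, green, blue), "mtx" (3x3 intrinsics, pixels), "eye" and "rotation" of the camera in the world. Camera axes: x right, y down, z forward; pixel columns grow to the right and rows downward; lengths in m; the calibration is good to about 2 mm. The wrist camera is an equidistant fisheye: a pixel r from the principal point sees the ray r / f radians off the axis. A picture is of the moment at which its call begins. There is no depth.
- r.hand_in(): hands the job in; it is judged then, once.
The state is a dict: "time": time; "joint_pos": joint angles; "qd": joint speeds; "effort": joint torques, N m; "position": TCP position; "tool_rot": TCP orientation; "force": force on the tool from outside, world axes, zero at the start; "torque": the same for the moment, N m; "gripper_width": finger opening in m; "gripper_force": force on a finger pad.
Only numpy, scipy, OpenCV 4.12 (cv2) and the standard library are available. Lean on these libraries where they do the work, as an engineer would, in place of code of your own. Each camera call takes 0.05 s, during which the arm holds its last target. There are 200 camera calls.

TASK

Slide the loose plywood panel upright and fully down into the two grooves of the sorting tray, so that it splits the tray into two bays. Then sort the look-alike boxes of screws on the bench by weight (lifting one end of a box a little is enough to feel it): boxes heavier than half a kilo lie in the bay nearer the robot, lighter ones in the farther bay, each flat on the tray floor and none on another. Disturb nothing else on the bench.

Things in the scene. Friction and masses are not known exactly. Their poses are not given: they have to be found in the camera images.
- tray: Fixed plywood sorting tray, 260 mm (its x, pointing away from the robot) by 320 mm (its y, to the robot's left), turned a little on the bench. Origin: centre of its underside, on the bench. Floor top 6 mm above the bench, rim all round 20 mm above it, inside 244 x 304 mm. At the middle of each y end stands a grooved post 72 mm tall.
- tray_slot (a point): Middle of the line between the two grooves, on the tray floor, axes as the tray's. The vertical grooves face each other along y at x = 0: each is 10.5 mm wide (x), open towards the middle at y = +-152 mm and closed at y = +-164 mm. Straight to 60 mm above the bench, then steel lead-in lips flare to about 22 mm wide at 72 mm.
- near_bay (a point): Centre of the near bay's floor, on the robot's side of the panel line; axes as the tray's. The bay measures 118 mm (x) by 304 mm (y) and takes four boxes side by side, 74 mm apart in y, long side along x.
- far_bay (a point): Centre of the far bay's floor, beyond the panel line; same size and axes as the near bay.
- panel_c (a point): Centre of the loose plywood divider panel, a flat slab 316 mm long (its x) x 8 mm thick (its y) x 72 mm tall (its z), 0.13 kg; at the start it stands on edge in the slot of the stand, its underside 10 mm above the bench. Down in the tray's grooves its centre is 42 mm above the bench.
- stand: Fixed dark wooden block, 220 mm long (x) x 64 mm x 40 mm tall, with an 11 mm wide slot along x, floor 10 mm above the bench, that holds the panel upright. Origin: centre of its underside.
- dog_top (a point): Fixed wooden peg in the bench, 24 mm across, 45 mm tall, standing among the boxes; this point is the centre of its top. Also fixed, beyond the boxes: a log slice 32 mm thick and a flat wooden rule.
- box1_c (a point): Centre of a closed wooden box of screws, 100 mm long (its x) x 40 mm wide (its y) x 48 mm tall (its z), evenly filled; may be absent. Two round steel studs stand out 6 mm from its long sides (52 mm over both) at x = -42 mm, 10 mm above the centre: pinched there it pivots with little friction. All look alike; each weighs 0.2 to 0.8 kg, drawn afresh each time.
- box2_c (a point): Centre of a closed wooden box of screws, 100 mm long (its x) x 40 mm wide (its y) x 48 mm tall (its z), evenly filled; may be absent. Two round steel studs stand out 6 mm from its long sides (52 mm over both) at x = -42 mm, 10 mm above the centre: pinched there it pivots with little friction. All look alike; each weighs 0.2 to 0.8 kg, drawn afresh each time.
- box3_c (a point): Centre of a closed wooden box of screws, 100 mm long (its x) x 40 mm wide (its y) x 48 mm tall (its z), evenly filled; may be absent. Two round steel studs stand out 6 mm from its long sides (52 mm over both) at x = -42 mm, 10 mm above the centre: pinched there it pivots with little friction. All look alike; each weighs 0.2 to 0.8 kg, drawn afresh each time.
- box4_c (a point): Centre of a closed wooden box of screws, 100 mm long (its x) x 40 mm wide (its y) x 48 mm tall (its z), evenly filled; may be absent. Two round steel studs stand out 6 mm from its long sides (52 mm over both) at x = -42 mm, 10 mm above the centre: pinched there it pivots with little friction. All look alike; each weighs 0.2 to 0.8 kg, drawn afresh each time.
- hammer: Bystander: a hammer lying on the bench, about 300 mm long; origin under it.
- glue: Bystander: a white glue bottle, 52 mm across, 150 mm tall, standing; origin under its centre.
- nail_cup: Bystander: an open metal cup 72 mm across, 70 mm tall; origin under its centre.
- driver: Bystander: a screwdriver lying on the bench; origin under it.

How it is judged:
On the way:
1. the panel stands fully down in both grooves of the tray, before the sorting is finished (x of panel_c in the frame of tray between -0.005 and 0.005 m and y of panel_c in the frame of tray between -0.008 and 0.008 m and z of panel_c in the frame of tray between 0.036 and 0.046 m and angle between the x axis of panel_c and the y axis of tray, either way round below 0.06 rad and angle between panel_c's own z axis and vertical below 0.06 rad), for 0.2 s.
At the end, for the whole second after the job is handed in: Panel upright in both grooves, underside within 4 mm of the tray floor. Every box present rests flat (0.08 rad) on the tray floor with its centre in its bay: near if above 0.5 kg, far if below; within 0.08 kg of half a kilo either bay will do (all of step 1 and ((x of box1_c in the frame of tray between -0.12 and -0.02 m and contact force between box1 and tray above 4.1 N) or (x of box1_c in the frame of tray between 0.02 and 0.12 m and contact force between box1 and tray between 0.8 and 5.7 N)) and y of box1_c in the frame of tray between -0.15 and 0.15 m and z of each of box1_c, box2_c, box3_c, box4_c in the frame of tray below 0.038 m and angle between each of box1_c, box2_c, box3_c, box4_c's own z axis and vertical below 0.08 rad and linear speed of each of box1, box2, box3, box4 below 0.02 m/s and ((x of box2_c in the frame of tray between -0.12 and -0.02 m and contact force between box2 and tray above 4.1 N) or (x of box2_c in the frame of tray between 0.02 and 0.12 m and contact force between box2 and tray between 0.8 and 5.7 N)) and y of box2_c in the frame of tray between -0.15 and 0.15 m and ((x of box3_c in the frame of tray between -0.12 and -0.02 m and contact force between box3 and tray above 4.1 N) or (x of box3_c in the frame of tray between 0.02 and 0.12 m and contact force between box3 and tray between 0.8 and 5.7 N)) and y of box3_c in the frame of tray between -0.15 and 0.15 m and ((x of box4_c in the frame of tray between -0.12 and -0.02 m and contact force between box4 and tray above 4.1 N) or (x of box4_c in the frame of tray between 0.02 and 0.12 m and contact force between box4 and tray between 0.8 and 5.7 N)) and y of box4_c in the frame of tray between -0.15 and 0.15 m); the robot touches nothing.
It fails at once if a box was set in the tray before the panel was in its grooves (not (x of panel_c in the frame of tray between -0.012 and 0.012 m and z of panel_c in the frame of tray below 0.06 m) and ((x of box1_c in the frame of tray between -0.12 and 0.12 m and y of box1_c in the frame of tray between -0.15 and 0.15 m and z of box1_c in the frame of tray below 0.05 m) or (x of box2_c in the frame of tray between -0.12 and 0.12 m and y of box2_c in the frame of tray between -0.15 and 0.15 m and z of box2_c in the frame of tray below 0.05 m) or (x of box3_c in the frame of tray between -0.12 and 0.12 m and y of box3_c in the frame of tray between -0.15 and 0.15 m and z of box3_c in the frame of tray below 0.05 m) or (x of box4_c in the frame of tray between -0.12 and 0.12 m and y of box4_c in the frame of tray between -0.15 and 0.15 m and z of box4_c in the frame of tray below 0.05 m))).
It fails at once if a bystander (hammer, glue bottle, nail cup or screwdriver) was moved more than 3 cm (distance of any of hammer, glue, nail_cup, driver from where it was at the start of the episode above 0.03 m).
Of box1, box2, box3, box4 only 3 to 4 are there at a start; the rules pass over those that are not, and their reading is None.
At some moment in a run one of box1, box2, box3, box4 may be knocked a few centimetres aside while the robot is not near it.
It also fails if it takes over 210 s, if anything falls off the work surface, if the arm or the gripper's body presses on something with over 40 N, if the wrist force passes 120 N, or if a joint passes its speed limit or range.

## Working session

There is one attempt and no reset: what is moved stays moved. The work goes in short steps, Python scripts to look and compute and a shell command to move; the robot and the scene stay as the last step left them, time stands still between calls to the robot, and variables do not carry over. Pictures are saved under pics/ and viewed, at most 14 in all, crops included, and the job is handed in when it is done.

```bash
ls; mkdir -p pics; python3 - <<'E'
from rig import r
import cv2,numpy as np
print({k:np.round(v,3).tolist() for k,v in r.sense().items()})
for n in ["scene","side","wrist"]:
    c=r.camera(n); cv2.imwrite(f"pics/{n}0.png",c["color"][:,:,::-1]); print(n,np.round(c["mtx"],1).tolist(),np.round(c["eye"],3).tolist(),np.round(c["rotation"],3).tolist())
E
```

```text
pics
{'time': 0.0, 'joint_pos': [-1.495, 0.105, 0.096, 1.564, 0.0, 1.353], 'qd': [-0.001, -0.0, -0.0, 0.002, -0.002, -0.0], 'effort': [-0.001, -55.693, 50.365, 0.017, -0.0, -0.0], 'position': [0.174, -0.574, 0.253], 'tool_rot': [-3.106, -0.46, -0.0], 'force': [0.034, 0.105, 0.319], 'torque': [-0.024, 0.015, 0.011], 'gripper_force': 0.0, 'gripper_width': 0.085}
scene [[451.3, 0.0, 251.5], [0.0, 451.3, 189.7], [0.0, 0.0, 1.0]] [1.494, 0.575, 0.992] [-1.179, -2.212, 1.071]
side [[473.5, 0.0, 253.2], [0.0, 473.5, 189.7], [0.0, 0.0, 1.0]] [0.332, -1.184, 1.177] [-2.347, 0.149, -0.081]
wrist [[297.3, 0.0, 252.6], [0.0, 297.3, 192.6], [0.0, 0.0, 1.0]] [0.241, -0.554, 0.375] [2.336, -1.735, -0.244]
```

View pics/scene0.png

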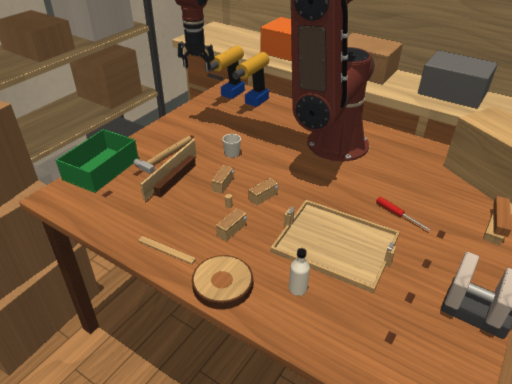

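View pics/side0.png

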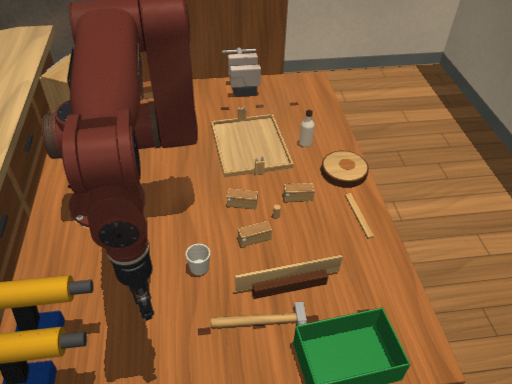

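The scene view shows three boxes at about (223,179), (263,191) and (232,223). The peg is at (228,200), and the panel in its stand runs (143,190)–(195,148) with the hammer behind it. The tray is at (335,240) with posts at (290,215) and (390,252), and the glue is at (300,275). The side view shows the same things: boxes (242,198), (299,192), (255,235), panel (238,285)–(340,265), posts (241,113) and (260,165).

```bash
cat > h.py <<'E'
from rig import r
import cv2,numpy as np
from scipy.spatial.transform import Rotation as R
def cam(n,save=None):
    c=r.camera(n); c["R"]=R.from_rotvec(c["rotation"]).as_matrix(); c["fish"]=n=="wrist"
    if save: cv2.imwrite(f"pics/{save}.png",c["color"][:,:,::-1])
    return c
def ray(c,p):
    K=c["mtx"]; v=np.array([(p[0]-K[0,2])/K[0,0],(p[1]-K[1,2])/K[1,1]])
    if c["fish"]:
        t=np.hypot(*v); d=np.r_[v*np.sinc(t/np.pi),np.cos(t)]
    else: d=np.r_[v,1]
    return c["R"]@(d/np.linalg.norm(d))
def onz(c,p,z):
    d=ray(c,p); return c["eye"]+d*(z-c["eye"][2])/d[2]
def proj(c,P):
    q=(np.atleast_2d(P)-c["eye"])@c["R"]; K=c["mtx"]
    if c["fish"]:
        rr=np.hypot(q[:,0],q[:,1]); t=np.arctan2(rr,q[:,2]); v=q[:,:2]*(t/np.maximum(rr,1e-9))[:,None]
    else: v=q[:,:2]/q[:,2:]
    return v*[K[0,0],K[1,1]]+[K[0,2],K[1,2]]
def tri(c1,p1,c2,p2):
    A=[];b=[]
    for c,p in((c1,p1),(c2,p2)):
        d=ray(c,p);M=np.eye(3)-np.outer(d,d);A.append(M);b.append(M@c["eye"])
    return np.linalg.lstsq(np.vstack(A),np.hstack(b),rcond=None)[0]
E
python3 - <<'E'
from h import *
s=cam("scene");d=cam("side")
np.set_printoptions(precision=3,suppress=True)
for n,a,b,z in [("boxA",(223,178),(242,197),.024),("boxB",(263,191),(255,234),.024),("boxC",(232,223),(299,192),.024),("peg",(228,195),(277,206),.045),("post+",(290,210),(260,158),.072),("post-",(391,245),(241,108),.072),
 ("glue",(299,285),(306,143),.01),("cup",(232,140),(198,250),.07)]:
    print(n,onz(s,a,z),onz(d,b,z),tri(s,a,d,b))
for p in [(143,185),(195,142)]: print("panel sc",onz(s,p,.082))
for p in [(236,277),(340,259)]: print("panel side",onz(d,p,.082))
# enlarged crops
a=cv2.resize(s["color"][130:290,120:300],None,fx=3.3,fy=3.3,interpolation=3)
cv2.imwrite("pics/sc1.png",a[:,:,::-1])
b=cv2.resize(d["color"][90:305,205:350],None,fx=2.75,fy=2.75,interpolation=3);
w=cam("wrist")["color"]
cv2.imwrite("pics/sd1.png",b[:,:,::-1])
E
```

```text
boxA [ 0.473 -0.229  0.024] [ 0.46  -0.06   0.024] [ 0.487 -0.166  0.09 ]
boxB [ 0.456 -0.07   0.024] [ 0.482 -0.228  0.024] [ 0.453 -0.128 -0.037]
boxC [ 0.648 -0.063  0.024] [ 0.658 -0.059  0.024] [ 0.655 -0.061  0.028]
peg [ 0.562 -0.141  0.045] [ 0.567 -0.135  0.045] [ 0.566 -0.138  0.049]
post+ [0.541 0.083 0.072] [0.541 0.079 0.072] [0.54  0.082 0.07 ]
post- [0.512 0.399 0.072] [0.508 0.392 0.072] [0.509 0.398 0.068]
glue [0.739 0.23  0.01 ] [0.744 0.218 0.01 ] [0.742 0.227 0.007]
cup [ 0.307 -0.308  0.07 ] [ 0.301 -0.306  0.07 ] [ 0.303 -0.308  0.07 ]
panel sc [ 0.713 -0.377  0.082]
panel sc [ 0.411 -0.404  0.082]
panel side [ 0.401 -0.423  0.082]
panel side [ 0.704 -0.398  0.082]
```

```bash
python3 -m pendant '[[3,1.36,0,0,0,-1,100],[3,1.36,0,0,0,-1,100],[3,1.36,0,0,0,-1,100],[3,1.36,0,0,0,-1,100],[3,1.36,0,0,0,-1,100],[3,1.36,0,0,0,-1,100],[3,1.36,0,0,0,-1,100],[3,1.36,0,0,0,-1,100],[3,1.36,0,0,0,-1,100],[3,1.36,0,0,0,-1,100],[3,1.36,0,0,0,-1,100],[3,1.36,0,0,0,-1,100],[0,0,0,0,0,0,100],[0,0,0,0,0,0,100]]'
python3 - <<'E'
from h import *
c=cam("wrist")
cv2.imwrite("pics/w1.png",cv2.resize(c["color"],None,fx=1.5,fy=1.5,interpolation=3)[:,:,::-1])
np.savez("w1.npz",**{k:c[k] for k in c})
print(c["eye"],c["rotation"],c["R"][:,2])
E
```

```text
time: 1.47
position: [0.535, -0.41, 0.2527]
tool_rot: [-3.138, -0.137, 0.001]
force: [0.1, 0.1, -0.2]
gripper_width: 0.0853
gripper_force: 0.0
[ 0.60457966 -0.4043709   0.37466834] [ 2.15523386 -1.97627597 -0.27814786] [-0.27397297 -0.02271819 -0.96146903]
```

View pics/w1.png

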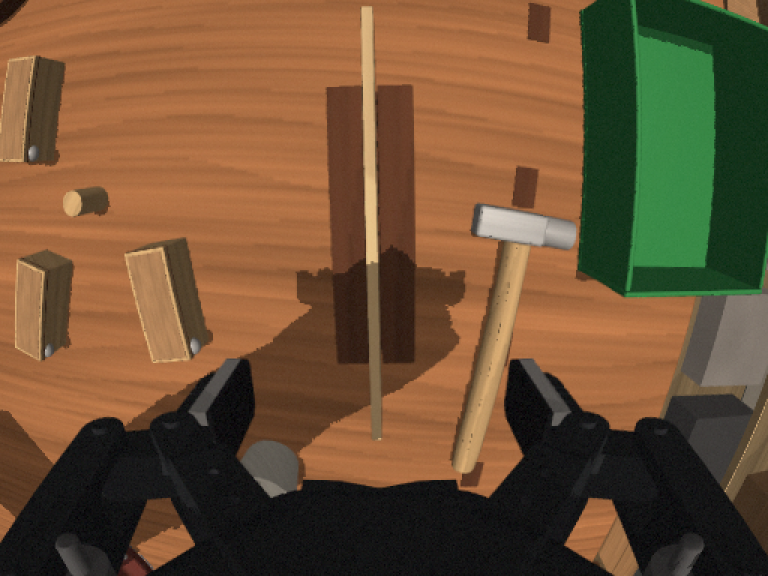

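The wrist view (1.5x pixels) shows the panel's top edge running from (367,6) to (376,440) and the stand from (326–413,86) to (338–414,362). The hammer lies to the right with its handle end at (465,470). The boxes are at the left, with stud sides toward the robot at the bottom of the image.

```bash
python3 - <<'E'
from h import *
np.set_printoptions(precision=4,suppress=True)
c=dict(np.load("w1.npz"));im=c["color"]
# panel top edges by brightness in rows
g=cv2.cvtColor(im,cv2.COLOR_RGB2HSV)
P=[]
for y in list(range(10,170,8))+list(range(185,285,8)):
    x0=int(245+(y-4)*6/286); row=im[y,x0-14:x0+14].astype(float)
    # panel: low saturation (R-B relative)
    s=g[y,x0-14:x0+14,1].astype(float); m=s<np.percentile(s,80)*0.75
    xs=np.where(m)[0]
    if 3<len(xs)<14: P.append((x0-14+xs.mean(),y,len(xs)))
P=np.array(P); print(len(P),P[::6])
W=np.array([onz(c,p[:2],.082) for p in P])
k=np.polyfit(W[:,0],W[:,1],1); res=W[:,1]-np.polyval(k,W[:,0]); print("line",k,np.degrees(np.arctan(k[0])),res.std())
for e in [(367/1.5,6/1.5),(376.5/1.5,440/1.5)]: print("end",onz(c,e,.082))
e0,e1=[onz(c,e,.082) for e in [(367/1.5,6/1.5),(376.5/1.5,440/1.5)]]
print("mid",(e0+e1)/2,np.linalg.norm(e0-e1))
S=[onz(c,(x/1.5,y/1.5),.04)[:2] for x,y in [(326,86),(413,86),(414,362),(338,362)]];print("stand",np.array(S),np.mean(S,0))
for n,q in dict(b1=[(124,253),(186,239),(192,357),(153,362)],).items():print(n)
print("hammer",onz(c,(510/1.5,300/1.5),.02),onz(c,(455/1.5,465/1.5),.02))
print(r.sense()["position"])
E
```

```text
33 [[244.5  10.    8. ]
 [245.5  58.    8. ]
 [246.  106.    9. ]
 [247.5 154.    8. ]
 [248.5 217.    8. ]
 [250.  265.    7. ]]
line [ 0.1065 -0.4623] 6.079306513777626 0.00021579769242158296
end [ 0.7123 -0.3869  0.082 ]
end [ 0.3974 -0.4201  0.082 ]
mid [ 0.5549 -0.4035  0.082 ] 0.31662288965908997
stand [[ 0.6614 -0.3598]
 [ 0.6665 -0.4239]
 [ 0.449  -0.4466]
 [ 0.4435 -0.3839]] [ 0.5551 -0.4035]
b1
hammer [ 0.5034 -0.5256  0.02  ] [ 0.3272 -0.5046  0.02  ]
[ 0.534  -0.4108  0.2529]
```

```bash
python3 -m pendant '[[1.05,0.36,0,0,0,0.5,100],[1.05,0.37,0,0,0,0.5,100],[0,0,-3,0,0,0,100],[0,0,-3,0,0,0,100],[0,0,-3,0,0,0,100],[0,0,-3,0,0,0,100],[0,0,-3,0,0,0,100],[0,0,-2,0,0,0,100],[0,0,-1,0,0,0,100],[0,0,-0.5,0,0,0,100],[0,0,0,0,0,0,100],[0,0,0,0,0,0,0],[0,0,0,0,0,0,0],[0,0,0,0,0,0,0],[0,0,0,0,0,0,0],[0,0,0,0,0,0,0],[0,0,0,0,0,0,0],[0,0,0,0,0,0,0],[0,0,0,0,0,0,0]]'
```

```text
time: 3.1
position: [0.5549, -0.4039, 0.0687]
tool_rot: [3.137, 0.16, 0.001]
force: [-0.7, -0.5, 2.0]
gripper_width: 0.0071
gripper_force: 59.2
```

```bash
python3 -m pendant '[[0,0,1,0,0,0,0],[0,0,2,0,0,0,0],[0,0,3,0,0,0,0],[0,0,3,0,0,0,0],[0,0,3,0,0,0,0],[0,0,0,0,0,0,0]]'; python3 -m pendant '[[-0.55,3.7,0,0,0,5.3,0],[-0.55,3.7,0,0,0,5.3,0],[-0.55,3.7,0,0,0,5.3,0],[-0.55,3.7,0,0,0,5.3,0],[-0.55,3.7,0,0,0,5.3,0],[-0.55,3.7,0,0,0,5.3,0],[-0.55,3.7,0,0,0,5.3,0],[-0.55,3.7,0,0,0,5.3,0],[-0.55,3.7,0,0,0,5.3,0],[-0.55,3.7,0,0,0,5.3,0],[-0.55,3.7,0,0,0,5.3,0],[-0.55,3.7,0,0,0,5.3,0],[-0.55,3.7,0,0,0,5.3,0],[-0.55,3.7,0,0,0,5.3,0],[-0.55,3.7,0,0,0,5.3,0],[-0.55,3.7,0,0,0,5.3,0],[-0.2,1.2,0,0,0,4.5,0],[0,0,0,0,0,0,0],[0,0,0,0,0,0,0],[0,0,0,0,0,0,0]]'
python3 - <<'E'
from h import *
c=cam("wrist")
cv2.imwrite("pics/w2.png",cv2.resize(c["color"],None,fx=1.5,fy=1.5,interpolation=3)[:,:,::-1])
np.savez("w2.npz",**{k:c[k] for k in c}); s=r.sense(); np.savez("s2.npz",p=s["position"],rv=s["tool_rot"])
E
```

```text
time: 3.6
position: [0.5565, -0.4056, 0.1965]
tool_rot: [3.13, 0.16, 0.009]
force: [1.1, -0.7, -0.2]
gripper_width: 0.0074
gripper_force: 58.8
time: 5.27
position: [0.4649, 0.1996, 0.1885]
tool_rot: [2.122, 2.316, -0.0]
force: [0.3, -0.4, -1.3]
gripper_width: 0.0073
gripper_force: 59.0
```

View pics/w2.png

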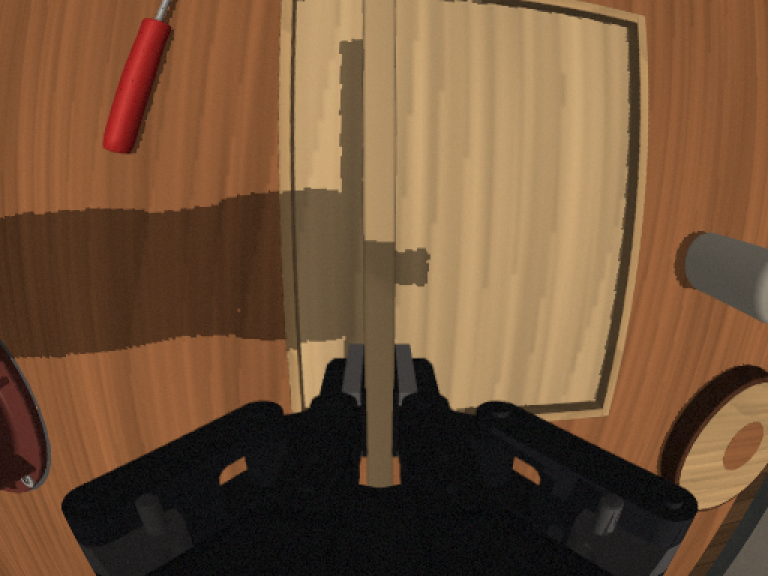

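The tray's outer corners are at (645,18), (608,415) and about (295,410), but its +y end is just out of frame. The held panel hides the posts, so I'll back off to see both ends.

```bash
python3 -m pendant '[[-1.5,-3.5,1,0,0,0,0],[-1.5,-3.5,1,0,0,0,0],[-1,-1,1,0,0,0,0],[0,0,0,0,0,0,0],[0,0,0,0,0,0,0],[0,0,0,0,0,0,0]]'
python3 - <<'E'
from h import *
c=cam("wrist")
cv2.imwrite("pics/w3.png",cv2.resize(c["color"],None,fx=1.5,fy=1.5,interpolation=3)[:,:,::-1])
np.savez("w3.npz",**{k:c[k] for k in c}); s=r.sense(); np.savez("s3.npz",p=s["position"],rv=s["tool_rot"])
c2=cam("scene"); np.savez("sc3.npz",**c2)
c2=cam("side"); np.savez("sd3.npz",**c2)
E
```

```text
time: 5.82
position: [0.4252, 0.1198, 0.2182]
tool_rot: [2.122, 2.316, 0.001]
force: [0.7, 0.3, -1.8]
gripper_width: 0.0072
gripper_force: 59.2
```

View pics/w3.png

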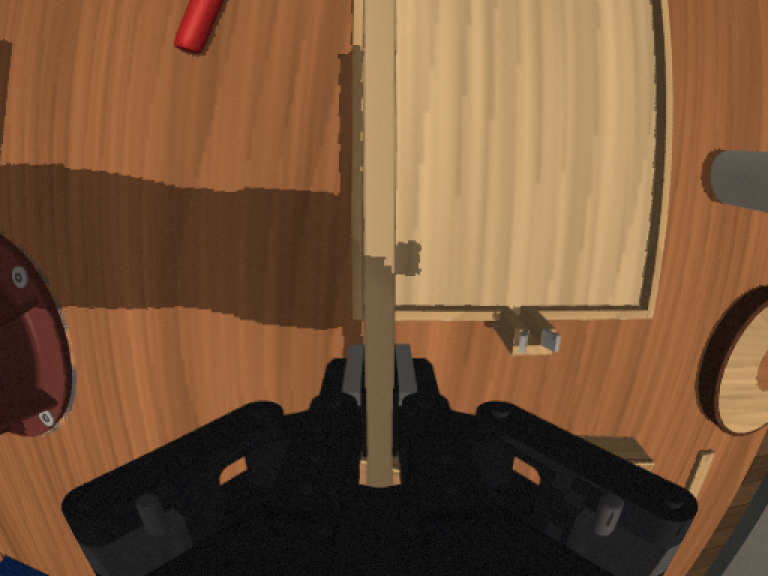

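This view shows the −y post with lip ends at (522,340) and (552,340), and the tray's −y rim at (640,315). Image up is +y, so I'll move to +y to see the other post.

```bash
python3 -m pendant '[[0,3.5,0,0,0,0,0],[0,3.5,0,0,0,0,0],[0,3.5,0,0,0,0,0],[0,3.5,0,0,0,0,0],[0,3,0,0,0,0,0],[0,3,0,0,0,0,0],[0,0,0,0,0,0,0],[0,0,0,0,0,0,0],[0,0,0,0,0,0,0]]'
python3 - <<'E'
from h import *
c=cam("wrist")
a=cv2.resize(c["color"][:256],None,fx=1.5,fy=1.5,interpolation=3)[:,:,::-1]
c3=np.load("w3.npz"); b=cv2.resize(c3["color"][195:245,310:400],None,fx=4,fy=4,interpolation=3)[:,:,::-1]
b=cv2.copyMakeBorder(b,0,0,0,768-b.shape[1],0)
cv2.imwrite("pics/w4.png",np.vstack([a,b]))
np.savez("w4.npz",**{k:c[k] for k in c})
E
```

```text
time: 6.72
position: [0.4244, 0.3202, 0.2176]
tool_rot: [-2.118, -2.32, 0.002]
force: [-0.7, 0.4, -1.5]
gripper_width: 0.0075
gripper_force: 59.2
```

View pics/w4.png

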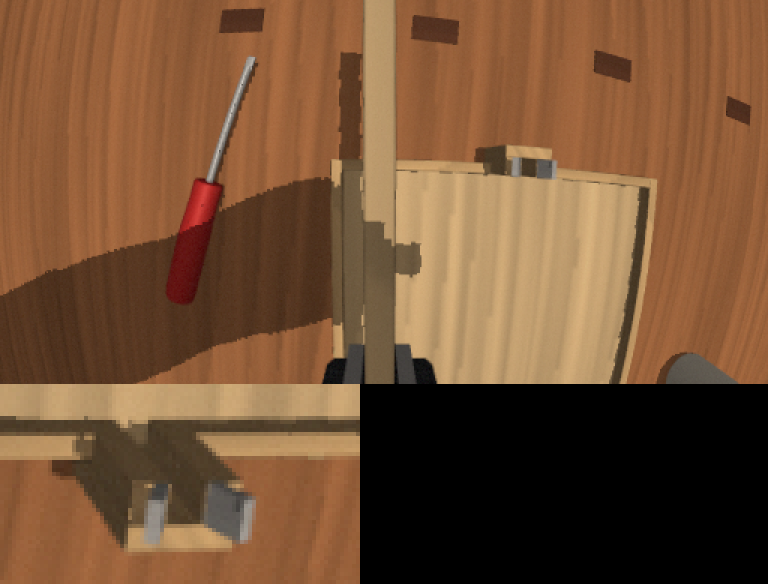

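The +y post appears with its wood top at (505–551,151) and its lips at (521,167) and (553,168). The lower crop shows the −y post, with wood top x 127–232 and lips 163–243 at 4x. I'll compute the slot frame from these.

```bash
python3 - <<'E'
from h import *
np.set_printoptions(precision=4,suppress=True)
L=lambda f:{**dict(np.load(f,allow_pickle=True))}
a=L("w3.npz");b=L("w4.npz")
wa=onz(a,(355-.4,233.2),.06);la=onz(a,(310+203/4-.4,228.5),.072)
wb=onz(b,(528/1.5-.3,151/1.5),.06);lb=onz(b,(537/1.5-.3,167/1.5),.072)
print("post- wood,lip",wa,la);print("post+ wood,lip",wb,lb)
for m,n in((wa,wb),(la,lb)):
    print("mid",(m+n)/2,"len",np.linalg.norm(n-m),"yaw",np.degrees(np.arctan2(-(n-m)[0],(n-m)[1])))
# rim edges (outer top z=.02)
for x,y in [(620,319),(450,319)]: print("rim -y",onz(a,(x/1.5,y/1.5),.02))
for x,y in [(640,179),(420,162)]: print("rim +y",onz(b,(x/1.5,y/1.5),.02))
print("corner +x+y",onz(b,(656/1.5,180/1.5),.02),"-x+y",onz(b,(332/1.5,161/1.5),.02),"corner +x-y",onz(a,(652/1.5,319/1.5),.02))
# panel in hand, current pose
s=r.sense();z=s["position"][2]+.0133;im=b["color"];g=cv2.cvtColor(im,cv2.COLOR_RGB2GRAY)
p0=onz(b,(379.5/1.5,10/1.5),z);p1=onz(b,(379/1.5,486/1.5),z);print("panel",p0,p1,"yaw",np.degrees(np.arctan2(-(p0-p1)[0],(p0-p1)[1])))
print(s["position"],R.from_rotvec(s["tool_rot"]).as_matrix()[:,0], "end from tcp",np.linalg.norm(p1[:2]-s["position"][:2]))
E
```

```text
post- wood,lip [0.5391 0.0736 0.06  ] [0.5392 0.0841 0.072 ]
post+ wood,lip [0.5118 0.4097 0.06  ] [0.5149 0.3998 0.072 ]
mid [0.5254 0.2416 0.06  ] len 0.33719556962624503 yaw 4.6477291092330395
mid [0.527  0.2419 0.072 ] len 0.3166806904909129 yaw 4.414866610839322
rim -y [0.6338 0.089  0.02  ]
rim -y [0.4839 0.0786 0.02  ]
rim +y [0.626 0.408 0.02 ]
rim +y [0.4469 0.394  0.02  ]
corner +x+y [0.6425 0.4102 0.02  ] -x+y [0.3847 0.3892 0.02  ] corner +x-y [0.6688 0.0911 0.02  ]
panel [0.4146 0.4285 0.2312] [0.4266 0.2946 0.2312] yaw 5.101634087800026
[0.4247 0.3198 0.2179] [-0.0894  0.996  -0.0006] end from tcp 0.025231689447977573
```

```bash
python3 -m pendant '[[2.5,-2,0,0,0,-0.4,0],[2.5,-2,0,0,0,0,0],[2.5,-2,0,0,0,0,0],[2.6,-1.95,0,0,0,0,0],[0,0,-2,0,0,0,0],[0,0,-2,0,0,0,0],[0,0,-2,0,0,0,0],[0,0,-1.5,0,0,0,0],[0,0,-1,0,0,0,0],[0,0,0,0,0,0,0],[0,0,0,0,0,0,0],[0,0,0,0,0,0,0],[0,0,0,0,0,0,0]]'
python3 - <<'E'
from h import *
s=r.sense();print(s["force"],s["torque"],s["position"],s["tool_rot"])
A=[cam("scene")["color"][185:285,265:415],cam("side")["color"][80:190,190:310]]
A=[cv2.resize(x,(400,int(x.shape[0]*400/x.shape[1])),interpolation=3)[:260] for x in A]
cv2.imwrite("pics/t5.png",np.hstack(A)[:,:,::-1])
E
```

```text
time: 7.85
position: [0.5265, 0.2407, 0.1348]
tool_rot: [2.127, 2.31, 0.003]
force: [0.4, 0.1, -0.9]
gripper_width: 0.0074
gripper_force: 59.3
[ 0.4441064   0.1186104  -0.94815752] [ 0.01596406 -0.03412969  0.01090601] [0.52652986 0.24073885 0.13481576] [2.12704537 2.31018446 0.00276845]
```

View pics/t5.png

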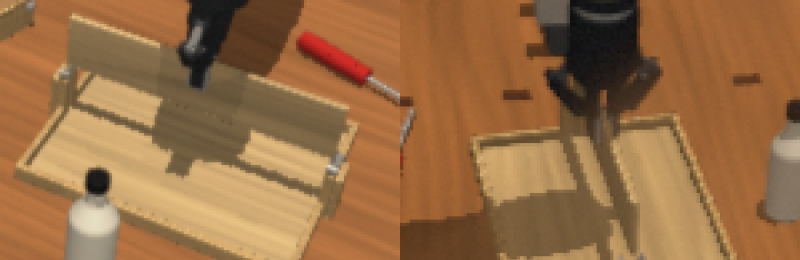

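The scene crop shows the panel aligned between the posts, with its ends over the lips at (65,75) and (335,165). I'm descending.

```bash
python3 -m pendant '[[0,0,-0.8,0,0,0,0],[0,0,-0.8,0,0,0,0],[0,0,-0.8,0,0,0,0],[0,0,-0.8,0,0,0,0],[0,0,0,0,0,0,0],[0,0,0,0,0,0,0]]'; python3 -c "
from rig import r;print(r.sense()['torque'])"
```

```text
time: 8.45
position: [0.5252, 0.2405, 0.1003]
tool_rot: [-2.127, -2.311, 0.002]
force: [0.3, 0.2, -0.9]
gripper_width: 0.0071
gripper_force: 59.3
[ 0.04497031 -0.01680797  0.02426649]
```

```bash
python3 -m pendant '[[0,0,-0.8,0,0,0,0],[0,0,-0.8,0,0,0,0],[0,0,-0.8,0,0,0,0],[0,0,-0.8,0,0,0,0],[0,0,-0.3,0,0,0,0],[0,0,-0.2,0,0,0,0],[0,0,0,0,0,0,0],[0,0,0,0,0,0,0],[0,0,0,0,0,0,0]]'; python3 -c "
from rig import r;print(r.sense()['torque'])"
```

```text
time: 9.2
position: [0.5257, 0.2406, 0.0646]
tool_rot: [2.128, 2.311, -0.0]
force: [-2.7, -1.4, 5.4]
gripper_width: 0.0071
gripper_force: 60.3
[-0.19601186  0.80385062  0.09338622]
```

```bash
python3 -m pendant '[[0,0,0,0,0,0,60],[0,0,0,0,0,0,60],[0,0,0,0,0,0,60],[0,0,0,0,0,0,60],[0,0,0,0,0,0,60],[0,0,1,0,0,0,60],[0,0,2,0,0,0,60],[0,0,3.5,0,0,0,60],[0,0,3.5,0,0,0,60],[0,0,3.5,0,0,0,60],[0,0,3.5,0,0,0,60],[0,0,2,0,0,0,60]]'; python3 -m pendant '[[-0.2,-2.7,0,0,0,-6.5,60],[-0.2,-2.7,0,0,0,-6.5,60],[-0.2,-2.7,0,0,0,-6.5,60],[-0.2,-2.7,0,0,0,-6.5,60],[-0.2,-2.7,0,0,0,-6.5,60],[-0.2,-2.7,0,0,0,-6.5,60],[-0.2,-2.7,0,0,0,-6.5,60],[-0.2,-2.7,0,0,0,-6.5,60],[-0.2,-2.7,0,0,0,-6.5,60],[-0.2,-2.7,0,0,0,-6.5,60],[-0.2,-2.7,0,0,0,-6.5,60],[-0.2,-2.7,0,0,0,-6.5,60],[-0.2,-2.7,0,0,0,-6.5,60],[-0.2,-2.7,0,0,0,-6.5,60],[0,0,0,0,0,0,60],[0,0,0,0,0,0,60],[0,0,0,0,0,0,60]]'
python3 - <<'E'
from h import *
c=cam("wrist")
a=cv2.resize(c["color"],None,fx=1.5,fy=1.5,interpolation=3)[:,:,::-1]
np.savez("w6.npz",**{k:c[k] for k in c})
b=cv2.resize(cam("scene")["color"][195:285,265:415],(300,180),interpolation=3)[:,:,::-1]
a[396:576,234:534]=b
cv2.imwrite("pics/w6.png",a)
E
```

```text
time: 10.2
position: [0.5265, 0.2409, 0.2597]
tool_rot: [2.126, 2.309, 0.007]
force: [0.5, 0.5, 0.3]
gripper_width: 0.0514
gripper_force: 0.0
time: 11.62
position: [0.4978, -0.137, 0.2549]
tool_rot: [3.14, 0.104, 0.001]
force: [-0.5, 0.1, -0.7]
gripper_width: 0.0512
gripper_force: 0.0
```

View pics/w6.png

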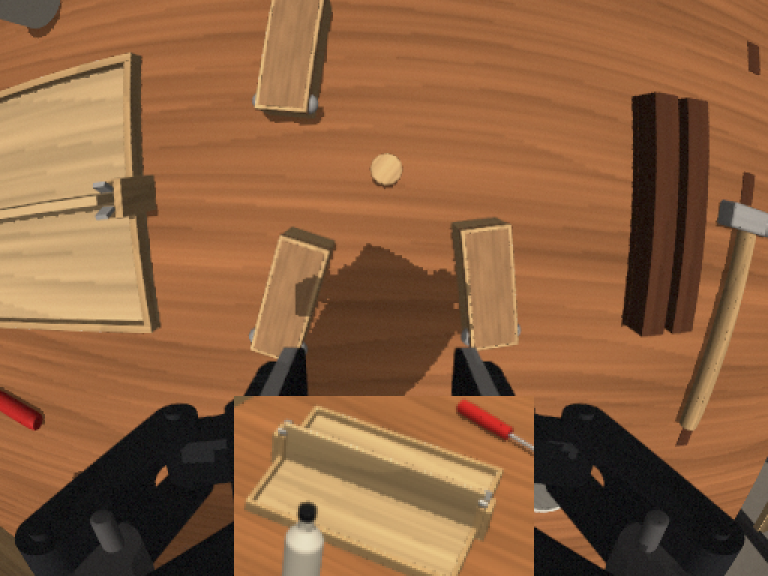

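The inset shows the panel down in both grooves. The boxes' tops in 1.5x pixels:
- **Right (box A):** corners (463,227), (510,225), (518,344), (471,349).
- **Left (box B):** (283,236), (330,247), (252,346).
- **Top (box C):** bottom edge (256,105)–(308,111), cut off at the frame.

```bash
cat > boxp.py <<'E'
from h import *
np.set_printoptions(precision=4,suppress=True)
def rect(c,pts,k=1.5,z=.048):
    """4 corners: far-left, far-right, near-right, near-left (None allowed)"""
    W=[None if p is None else onz(c,(p[0]/k,p[1]/k),z)[:2] for p in pts]
    fl,fr,nr,nl=W; ds=[]
    L=[a-b for a,b in((fl,nl),(fr,nr)) if a is not None and b is not None]
    S=[a-b for a,b in((fl,fr),(nl,nr)) if a is not None and b is not None]
    v=sum(l/np.linalg.norm(l) for l in L) ; v/=np.linalg.norm(v); n=np.array([-v[1],v[0]])
    C=[w+o[0]*v*.05+o[1]*n*.02 for w,o in zip(W,((-1,-1),(-1,1),(1,1),(1,-1))) if w is not None]
    print("centre",np.mean(C,0),"spread",np.ptp(C,0),"yaw",np.degrees(np.arctan2(v[1],v[0])),"len",[np.linalg.norm(x).round(4) for x in L+S])
E
python3 - <<'E'
from boxp import *
c=dict(np.load("w6.npz"))
rect(c,[(463,227),(510,225),(518,344),(471,349)])
rect(c,[(283,236),(330,247),None,(252,346)])
rect(c,[(274,0),(324,0),(308,111),(256,105)])
v=[onz(c,(x/1.5,y/1.5),.048)[:2] for x,y in[(274,0),(324,0),(308,111),(256,105)]];d=(v[0]-v[3]+v[1]-v[2]);d/=np.linalg.norm(d);print("C",(v[2]+v[3])/2+d*.05)
print(onz(c,(386/1.5,170/1.5),.045), r.sense()["position"])
E
```

```text
centre [ 0.4798 -0.2268] spread [0.0032 0.0026] yaw 11.536337726828199 len [np.float64(0.0999), np.float64(0.0992), np.float64(0.0369), np.float64(0.0402)]
centre [ 0.4597 -0.0689] spread [0.0043 0.0033] yaw -15.695125506079014 len [np.float64(0.096), np.float64(0.0369)]
centre [ 0.6503 -0.0614] spread [0.0153 0.0018] yaw -4.012752959318578 len [np.float64(0.0847), np.float64(0.0883), np.float64(0.0383), np.float64(0.04)]
C [ 0.657  -0.0618]
[ 0.564 -0.138  0.045] [ 0.4979 -0.1364  0.2547]
```

```bash
python3 -m pendant '[[-0.6,-3,0,0,0,2.6,75],[-0.6,-3,0,0,0,2.6,75],[-0.6,-3,0,0,0,2.5,75],[0,0,-3.5,0,0,0,75],[0,0,-3.5,0,0,0,75],[0,0,-3.5,0,0,0,75],[0,0,-3.5,0,0,0,75],[0,0,-3.5,0,0,0,75],[0,0,-2.5,0,0,0,75],[0,0,-1.3,0,0,0,75],[0,0,-0.8,0,0,0,75],[0,0,0,0,0,0,75],[0,0,0,0,0,0,75],[0,0,0,0,0,0,0],[0,0,0,0,0,0,0],[0,0,0,0,0,0,0],[0,0,0,0,0,0,0],[0,0,0,0,0,0,0]]'
python3 -m pendant '[[0,0,1,0,0,0,0],[0,0,2,0,0,0,0],[0,0,0,0,0,0,0],[0,0,0,0,0,0,0],[0,0,0,0,0,0,0],[0,0,0,0,0,0,0],[0,0,0,0,0,0,0],[0,0,0,0,0,0,0]]'; python3 -m pendant '[[0,0,0,0,0,0,0]]';python3 -m pendant '[[0,0,0,0,0,0,0]]'; python3 -m pendant '[[0,0,0,0,0,0,0]]'; python3 -c "
from rig import r;s=r.sense();print(s['torque'],s['force'])"
```

```text
time: 13.22
position: [0.4809, -0.2281, 0.0353]
tool_rot: [3.124, 0.313, 0.004]
force: [-0.8, 0.8, 7.1]
gripper_width: 0.0393
gripper_force: 61.9
time: 13.88
position: [0.4794, -0.227, 0.0625]
tool_rot: [-3.125, -0.313, 0.001]
force: [-0.4, -0.0, -3.5]
gripper_width: 0.0392
gripper_force: 61.3
time: 13.97
position: [0.4795, -0.2271, 0.0628]
tool_rot: [-3.125, -0.313, 0.001]
force: [-0.1, 0.3, -2.6]
gripper_width: 0.0391
gripper_force: 61.3
time: 14.05
position: [0.4796, -0.2272, 0.063]
tool_rot: [-3.126, -0.313, 0.0]
force: [-0.2, -1.0, -2.6]
gripper_width: 0.0394
gripper_force: 61.3
time: 14.13
position: [0.4797, -0.2273, 0.0632]
tool_rot: [3.126, 0.313, -0.0]
force: [-0.3, 0.8, -2.3]
gripper_width: 0.0391
gripper_force: 61.3
[-0.0163044   0.04412645  0.0268058 ] [-0.2702156   0.78562262 -2.32175705]
```

```bash
python3 -m pendant '[[0,0,3.5,0,0,0,0],[0,0,3.5,0,0,0,0],[0,0,3.5,0,0,0,0],[0.98,3.16,0,0,0,-0.57,0],[0.98,3.16,0,0,0,-0.57,0],[0.98,3.16,0,0,0,-0.57,0],[0.98,3.16,0,0,0,-0.57,0],[0.98,3.16,0,0,0,-0.57,0],[0.98,3.16,0,0,0,-0.57,0],[0.98,3.16,0,0,0,-0.57,0],[0.98,3.16,0,0,0,-0.57,0],[0.98,3.16,0,0,0,-0.57,0],[0.98,3.16,0,0,0,-0.57,0],[0.98,3.16,0,0,0,-0.57,0],[0.98,3.16,0,0,0,-0.57,0],[0,0,0,0,0,0,0],[0,0,0,0,0,0,0],[0,0,0,0,0,0,0],[0,0,0,0,0,0,0],[0,0,0,0,0,0,0]]'
```

```text
time: 15.8
position: [0.5973, 0.1509, 0.1685]
tool_rot: [3.139, 0.124, 0.0]
force: [-0.3, 0.6, -3.1]
gripper_width: 0.0392
gripper_force: 62.0
```

```bash
python3 -m pendant '[[0,0,-3,0,0,0,0],[0,0,-3,0,0,0,0],[0,0,-3,0,0,0,0],[0,0,-2,0,0,0,0],[0,0,-1,0,0,0,0],[0,0,-0.5,0,0,0,0],[0,0,-0.2,0,0,0,0],[0,0,0,0,0,0,0],[0,0,0,0,0,0,0],[0,0,0,0,0,0,70],[0,0,0,0,0,0,70],[0,0,0,0,0,0,70],[0,0,0,0,0,0,70],[0,0,0,0,0,0,70]]'; python3 -m pendant '[[0,0,2,0,0,0,70],[0,0,3.5,0,0,0,70],[0,0,3.5,0,0,0,70],[0,0,3.5,0,0,0,70],[0,0,3.5,0,0,0,70],[-0.7,-2.9,2,0,0,-1,70],[-0.7,-2.9,2,0,0,-1,70],[-0.7,-2.9,2,0,0,-1,70],[-0.7,-2.9,0,0,0,-1,70],[-0.7,-2.9,0,0,0,0,70],[-0.7,-2.9,0,0,0,0,70],[-0.7,-2.9,0,0,0,0,70],[-0.7,-2.9,0,0,0,0,70],[-0.7,-2.9,0,0,0,0,70],[-0.7,-2.9,0,0,0,0,70],[0,0,0,0,0,0,70],[0,0,0,0,0,0,70],[0,0,0,0,0,0,70],[0,0,0,0,0,0,70]]'
python3 - <<'E'
from h import *
c=cam("wrist")
a=cv2.resize(c["color"],None,fx=1.5,fy=1.5,interpolation=3)[:,:,::-1]
np.savez("w7.npz",**{k:c[k] for k in c})
b=cv2.resize(cam("scene")["color"][195:285,265:415],(300,180),interpolation=3)[:,:,::-1]
a[396:576,234:534]=b
cv2.imwrite("pics/w7.png",a)
E
```

```text
time: 16.97
position: [0.5976, 0.1519, 0.0417]
tool_rot: [3.139, 0.126, 0.001]
force: [-0.0, 0.0, -0.1]
gripper_width: 0.0599
gripper_force: 0.0
time: 18.55
position: [0.5276, -0.1372, 0.2614]
tool_rot: [-3.141, -0.018, -0.0]
force: [0.3, 0.2, 0.8]
gripper_width: 0.0596
gripper_force: 0.0
```

View pics/w7.png

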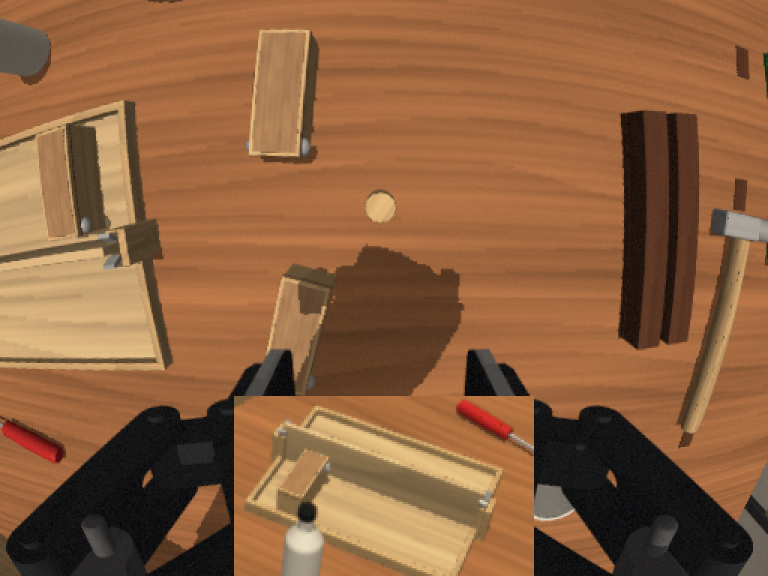

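Box A lies flat in the far bay (see inset). Box C's top corners are (260,30), (311,31), (299,158), (250,154). Box B is still near (300,320), with top corners (284,275) and (329,286).

```bash
python3 - <<'E'
from boxp import *
c=dict(np.load("w7.npz"))
rect(c,[(260,30),(311,31),(299,158),(250,154)])
rect(c,[(284,275),(329,286),None,(267,348)])
s=r.sense();print(s["position"],R.from_rotvec(s["tool_rot"]).as_matrix()[:,0])
E
```

```text
centre [ 0.6547 -0.0611] spread [0.002  0.0015] yaw -4.134782875202751 len [np.float64(0.0988), np.float64(0.0996), np.float64(0.04), np.float64(0.0386)]
centre [ 0.4705 -0.0704] spread [0.0331 0.0123] yaw -16.122150878347615 len [np.float64(0.0656), np.float64(0.0367)]
[ 0.5276 -0.1371  0.2614] [0.9999 0.0119 0.0001]
```

```bash
python3 -m pendant '[[3.2,1.9,0,0,0,-1.2,75],[3.2,1.9,0,0,0,-1.2,75],[3.2,1.9,0,0,0,-1.2,75],[3.1,1.9,0,0,0,-1.2,75],[0,0,-3.5,0,0,0,75],[0,0,-3.5,0,0,0,75],[0,0,-3.5,0,0,0,75],[0,0,-3.5,0,0,0,75],[0,0,-3.5,0,0,0,75],[0,0,-3,0,0,0,75],[0,0,-1.3,0,0,0,75],[0,0,-0.8,0,0,0,75],[0,0,0,0,0,0,75],[0,0,0,0,0,0,75],[0,0,0,0,0,0,0],[0,0,0,0,0,0,0],[0,0,0,0,0,0,0],[0,0,0,0,0,0,0],[0,0,0,0,0,0,0]]'
python3 -m pendant '[[0,0,1,0,0,0,0],[0,0,2,0,0,0,0],[0,0,0,0,0,0,0],[0,0,0,0,0,0,0],[0,0,0,0,0,0,0],[0,0,0,0,0,0,0],[0,0,0,0,0,0,0],[0,0,0,0,0,0,0],[0,0,0,0,0,0,0],[0,0,0,0,0,0,0]]'; python3 -m pendant '[[0,0,0,0,0,0,0]]'; python3 -m pendant '[[0,0,3.5,0,0,0,0],[0,0,3.5,0,0,0,0],[0,0,3.5,0,0,0,0],[0,0,0,0,0,0,0],[0,0,0,0,0,0,0],[0,0,0,0,0,0,0],[0,0,0,0,0,0,0],[0,0,0,0,0,0,0]]'
```

```text
time: 20.23
position: [0.656, -0.0622, 0.0379]
tool_rot: [3.139, -0.115, 0.006]
force: [-0.9, 2.2, 6.9]
gripper_width: 0.0391
gripper_force: 63.4
time: 21.07
position: [0.6542, -0.0621, 0.065]
tool_rot: [-3.139, 0.115, 0.001]
force: [-0.7, 0.6, -6.8]
gripper_width: 0.0393
gripper_force: 61.8
time: 21.15
position: [0.6543, -0.0621, 0.0652]
tool_rot: [3.139, -0.115, -0.0]
force: [0.1, 0.4, -6.0]
gripper_width: 0.0396
gripper_force: 61.8
time: 21.82
position: [0.6532, -0.0618, 0.1679]
tool_rot: [-3.139, 0.115, 0.006]
force: [-0.4, -0.5, -7.2]
gripper_width: 0.0395
gripper_force: 63.7
```

```bash
python3 -m pendant '[[-2.28,2.54,0,0,0,1.1,0],[-2.28,2.54,0,0,0,1.1,0],[-2.28,2.54,0,0,0,1.1,0],[-2.28,2.54,0,0,0,1.1,0],[-2.28,2.54,0,0,0,1.1,0],[-2.28,2.54,0,0,0,1.1,0],[-2.28,2.54,0,0,0,1.1,0],[-2.28,2.54,0,0,0,1.1,0],[0,0,0,0,0,0,0],[0,0,0,0,0,0,0],[0,0,0,0,0,0,0],[0,0,0,0,0,0,0]]'
```

```text
time: 22.82
position: [0.4722, 0.1406, 0.1698]
tool_rot: [3.139, 0.125, -0.001]
force: [0.2, -0.6, -6.4]
gripper_width: 0.039
gripper_force: 64.0
```

```bash
python3 -m pendant '[[0,0,-3,0,0,0,0],[0,0,-3,0,0,0,0],[0,0,-3,0,0,0,0],[0,0,-2,0,0,0,0],[0,0,-1,0,0,0,0],[0,0,-0.5,0,0,0,0],[0,0,-0.2,0,0,0,0],[0,0,0,0,0,0,0],[0,0,0,0,0,0,0],[0,0,0,0,0,0,70],[0,0,0,0,0,0,70],[0,0,0,0,0,0,70],[0,0,0,0,0,0,70],[0,0,0,0,0,0,70]]'; python3 -m pendant '[[0,0,2,0,0,0,70],[0,0,3.5,0,0,0,70],[0,0,3.5,0,0,0,70],[0,0,3.5,0,0,0,70],[0,0,3.5,0,0,0,70],[0,0,3.5,0,0,0,70],[-0.6,-3,2,0,0,-2.5,70],[-0.6,-3,0,0,0,-2.5,70],[-0.6,-3,0,0,0,-2.5,70],[-0.6,-3,0,0,0,-2.5,70],[-0.6,-3,0,0,0,-2.5,70],[-0.6,-3,0,0,0,-2.5,70],[-0.6,-3,0,0,0,-2.5,70],[0,-3,0,0,0,-2.5,70],[0,0,0,0,0,0,70],[0,0,0,0,0,0,70],[0,0,0,0,0,0,70],[0,0,0,0,0,0,70]]'
python3 - <<'E'
from h import *
c=cam("wrist")
a=cv2.resize(c["color"],None,fx=1.5,fy=1.5,interpolation=3)[:,:,::-1]
np.savez("w8.npz",**{k:c[k] for k in c})
b=cv2.resize(cam("scene")["color"][195:285,265:415],(300,180),interpolation=3)[:,:,::-1]
a[396:576,234:534]=b
cv2.imwrite("pics/w8.png",a)
E
```

```text
time: 23.98
position: [0.4724, 0.1411, 0.0438]
tool_rot: [3.139, 0.126, 0.001]
force: [-0.6, 0.1, -0.5]
gripper_width: 0.06
gripper_force: 0.0
time: 25.48
position: [0.4301, -0.0981, 0.2585]
tool_rot: [-3.113, 0.419, -0.0]
force: [0.2, 0.4, -0.3]
gripper_width: 0.0597
gripper_force: 0.0
```

View pics/w8.png

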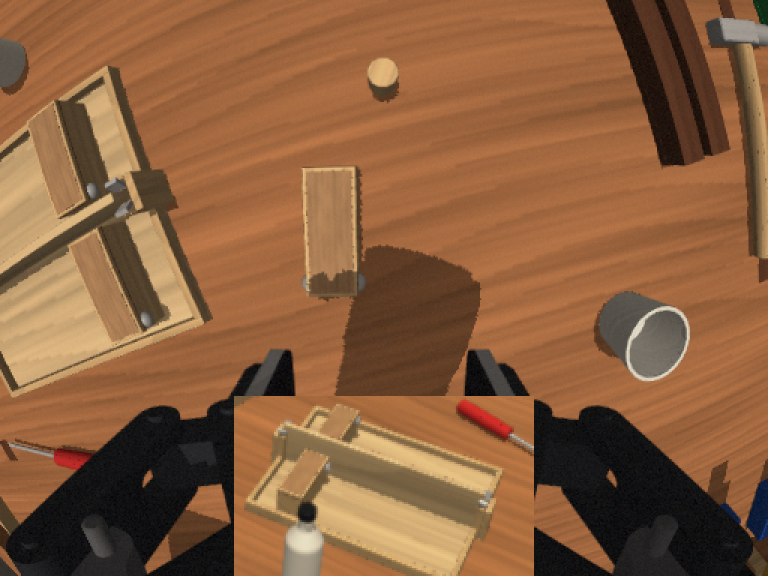

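Both placed boxes lie in their bays. Box B's top corners are (303,167), (356,167), (357,296), (306,296).

```bash
python3 - <<'E'
from boxp import *
c=dict(np.load("w8.npz"))
rect(c,[(303,167),(356,167),(357,296),(306,296)])
s=r.sense();x=R.from_rotvec(s["tool_rot"]).as_matrix()[:,0];print(s["position"],np.degrees(np.arctan2(x[1],x[0])))
E
```

```text
centre [ 0.4581 -0.0675] spread [0.0007 0.0006] yaw -15.676062230672157 len [np.float64(0.1), np.float64(0.0992), np.float64(0.0395), np.float64(0.0402)]
[ 0.4301 -0.098   0.2584] -15.296613004760193
```

```bash
python3 -m pendant '[[1.4,1.5,0,0,0,-0.4,75],[1.4,1.55,0,0,0,0,75],[0,0,-3.5,0,0,0,75],[0,0,-3.5,0,0,0,75],[0,0,-3.5,0,0,0,75],[0,0,-3.5,0,0,0,75],[0,0,-3.5,0,0,0,75],[0,0,-2.7,0,0,0,75],[0,0,-1.2,0,0,0,75],[0,0,-0.8,0,0,0,75],[0,0,0,0,0,0,75],[0,0,0,0,0,0,75],[0,0,0,0,0,0,0],[0,0,0,0,0,0,0],[0,0,0,0,0,0,0],[0,0,0,0,0,0,0],[0,0,0,0,0,0,0]]'
python3 -m pendant '[[0,0,1,0,0,0,0],[0,0,2,0,0,0,0],[0,0,0,0,0,0,0],[0,0,0,0,0,0,0],[0,0,0,0,0,0,0],[0,0,0,0,0,0,0],[0,0,0,0,0,0,0],[0,0,0,0,0,0,0],[0,0,0,0,0,0,0],[0,0,0,0,0,0,0]]'; python3 -m pendant '[[0,0,0,0,0,0,0]]'; python3 -m pendant '[[0,0,3.5,0,0,0,0],[0,0,3.5,0,0,0,0],[0,0,3.5,0,0,0,0],[0,0,0,0,0,0,0],[0,0,0,0,0,0,0],[0,0,0,0,0,0,0],[0,0,0,0,0,0,0],[0,0,0,0,0,0,0]]'
```

```text
time: 27.0
position: [0.4594, -0.0688, 0.0383]
tool_rot: [3.111, -0.432, 0.005]
force: [-0.2, 1.5, 7.9]
gripper_width: 0.0393
gripper_force: 62.5
time: 27.83
position: [0.4578, -0.0683, 0.0661]
tool_rot: [-3.112, 0.432, 0.001]
force: [-0.4, -0.1, -4.5]
gripper_width: 0.0391
gripper_force: 61.7
time: 27.92
position: [0.4579, -0.0684, 0.0662]
tool_rot: [3.112, -0.432, -0.0]
force: [-0.1, 0.1, -5.3]
gripper_width: 0.039
gripper_force: 61.7
time: 28.58
position: [0.4571, -0.068, 0.1695]
tool_rot: [-3.111, 0.432, 0.004]
force: [-0.9, 0.1, -5.1]
gripper_width: 0.0393
gripper_force: 63.6
```

Box B is borderline, so I'll average more readings while holding still.

```bash
for i in 1 2 3 4 5 6 7 8 9 10 11 12; do python3 -m pendant '[[0,0,0,0,0,0,0]]' | grep '^force'; done; python3 -m pendant '[[0,0,0,0,0,0,0]]'
```

```text
force: [-0.0, -0.1, -4.9]
force: [0.4, -0.1, -4.9]
force: [-0.6, 0.2, -5.6]
force: [-0.6, 0.3, -5.5]
force: [0.2, 0.3, -4.6]
force: [-0.2, 1.0, -5.1]
force: [0.2, 0.3, -5.4]
force: [0.4, -0.0, -4.7]
force: [-0.1, 0.5, -4.7]
force: [-0.2, 0.1, -5.3]
force: [-0.1, -0.6, -4.7]
force: [0.7, 0.1, -5.2]
time: 29.67
position: [0.458, -0.0684, 0.1713]
tool_rot: [3.112, -0.432, -0.0]
force: [-0.3, -0.1, -5.8]
gripper_width: 0.0393
gripper_force: 63.6
```

```bash
python3 -m pendant '[[0.05,3.05,0,0,0,2.05,0],[0.05,3.05,0,0,0,2.05,0],[0.05,3.05,0,0,0,2.05,0],[0.05,3.05,0,0,0,2.05,0],[0.05,3.05,0,0,0,2.05,0],[0.05,3.05,0,0,0,2.05,0],[0.05,3.05,0,0,0,2.05,0],[0.05,3.05,0,0,0,2.05,0],[0.05,3.05,0,0,0,2.05,0],[0.05,3.05,0,0,0,2.05,0],[0,0,0,0,0,0,0],[0,0,0,0,0,0,0],[0,0,0,0,0,0,0]]'
```

```text
time: 30.75
position: [0.4643, 0.1992, 0.1712]
tool_rot: [-3.106, -0.202, 0.004]
force: [0.1, -0.1, -5.1]
gripper_width: 0.0391
gripper_force: 64.1
```

```bash
python3 -c "
from rig import r;import numpy as np
s=r.sense();print(s['joint_pos'],s['position'],s['tool_rot'])"
```

```text
[ 0.12909087 -0.19386494 -0.34155962  1.42362498  0.02891389  3.14059741] [0.46425001 0.19915356 0.17119782] [-3.106188   -0.20230955  0.00369329]
```

Joint 6 is at its limit (3.14). The bay leaves room for a box about 20° askew, so I'll yaw the tool further left to free the joint.

```bash
python3 -m pendant '[[0,0,0,0,0,4,0],[0,0,0,0,0,4,0],[0,0,0,0,0,0,0],[0,0,0,0,0,0,0],[0,0,0,0,0,0,0]]'; python3 -c "
from rig import r;import numpy as np
s=r.sense();print(s['joint_pos'],s['position'],s['tool_rot'])
from scipy.spatial.transform import Rotation as R
print(R.from_rotvec(s['tool_rot']).as_matrix())"
```

```text
time: 31.17
position: [0.4644, 0.1989, 0.1714]
tool_rot: [-3.085, -0.414, 0.006]
force: [0.2, 0.3, -5.5]
gripper_width: 0.039
gripper_force: 64.1
[ 0.1284994  -0.18907502 -0.33703048  1.42696463  0.02889531  3.00334257] [0.46443221 0.198882   0.17136471] [-3.08503944 -0.41383009  0.00619863]
[[ 9.64648123e-01  2.63426098e-01 -7.79035114e-03]
 [ 2.63541246e-01 -9.64238043e-01  2.81248699e-02]
 [-1.02928194e-04 -2.91836818e-02 -9.99574060e-01]]
```

```bash
python3 -m pendant '[[0,0.9,0,-1.6,-0.45,0,0],[0,0.9,0,0,0,0,0],[0,0.8,0,0,0,0,0],[0,0,0,0,0,0,0],[0,0,0,0,0,0,0],[0,0,0,0,0,0,0],[0,0,0,0,0,0,0]]'; python3 -c "
from rig import r;import numpy as np
s=r.sense();print(s['joint_pos'],s['position'],s['tool_rot'])
from scipy.spatial.transform import Rotation as R
print(R.from_rotvec(s['tool_rot']).as_matrix())"
```

```text
time: 31.75
position: [0.4643, 0.2251, 0.1713]
tool_rot: [-3.113, -0.422, 0.0]
force: [-0.4, -0.8, -5.4]
gripper_width: 0.0389
gripper_force: 64.1
[ 1.97328677e-01 -1.53325803e-01 -3.04944806e-01  1.41940910e+00
  3.75597319e-04  3.06936994e+00] [0.46433906 0.22510808 0.17127771] [-3.11274598e+00 -4.22081170e-01  4.00190874e-04]
[[ 9.63890438e-01  2.66298955e-01 -3.00910755e-04]
 [ 2.66299047e-01 -9.63890405e-01  3.22869260e-04]
 [-2.04065243e-04 -3.91342840e-04 -9.99999903e-01]]
```

```bash
python3 -m pendant '[[0,0,-3,0,0,0,0],[0,0,-3,0,0,0,0],[0,0,-3,0,0,0,0],[0,0,-2,0,0,0,0],[0,0,-1,0,0,0,0],[0,0,-0.5,0,0,0,0],[0,0,-0.2,0,0,0,0],[0,0,0,0,0,0,0],[0,0,0,0,0,0,0],[0,0,0,0,0,0,65],[0,0,0,0,0,0,65],[0,0,0,0,0,0,65],[0,0,0,0,0,0,65],[0,0,0,0,0,0,65]]'; python3 -m pendant '[[0,0,2,0,0,0,65],[0,0,3.5,0,0,0,65],[0,0,3.5,0,0,0,65],[0,0,3.5,0,0,0,65],[0,0,3.5,0,0,0,65],[0,0,3.5,0,0,0,65],[0,-3.5,0,0,0,0,65],[0,-3.5,0,0,0,0,65],[0,-3.5,0,0,0,0,65],[0,0,0,0,0,0,65],[0,0,0,0,0,0,65],[0,0,0,0,0,0,65]]'
python3 - <<'E'
from h import *
c=cam("wrist")
a=cv2.resize(c["color"],None,fx=1.5,fy=1.5,interpolation=3)[:,:,::-1]
np.savez("w9.npz",**{k:c[k] for k in c})
b=cv2.resize(cam("scene")["color"][195:285,265:415],(300,180),interpolation=3)[:,:,::-1]
a[396:576,234:534]=b
cv2.imwrite("pics/w9.png",a)
E
```

```text
time: 32.92
position: [0.4647, 0.2255, 0.0448]
tool_rot: [-3.113, -0.423, -0.001]
force: [0.1, -0.6, -0.1]
gripper_width: 0.0557
gripper_force: 0.0
time: 33.92
position: [0.4644, 0.1205, 0.2395]
tool_rot: [-3.113, -0.422, -0.0]
force: [-0.1, -0.1, 0.4]
gripper_width: 0.0558
gripper_force: 0.0
```

View pics/w9.png

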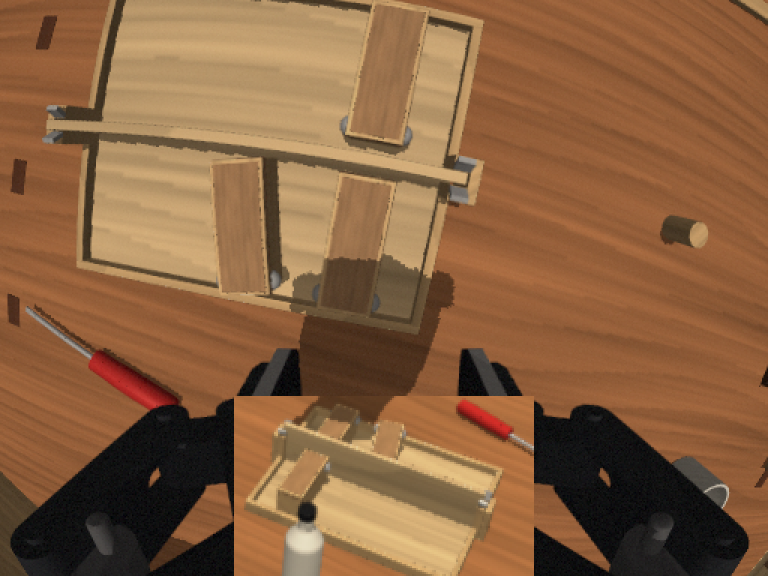

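All three boxes sit in their bays. I'll check their flatness and positions in the tray frame numerically: box B at (210,162), (262,157), (270,291), (220,293), and box C at (341,174), (396,183), (375,312), (321,311).

```bash
python3 - <<'E'
from boxp import *
c=dict(np.load("w9.npz"));t=np.radians(4.7);M=np.array([[np.cos(t),np.sin(t)],[-np.sin(t),np.cos(t)]])
for n,q in dict(B=[(210,162),(262,157),(270,291),(220,293)],C=[(341,174),(396,183),(375,312),(321,311)],A=[(375,3),(428,12),(407,144),(348,135)]).items():
    W=np.array([onz(c,(x/1.5,y/1.5),.054)[:2] for x,y in q]); print(n,((W-[.526,.241])@M.T).round(4).tolist(),((W.mean(0)-[.526,.241])@M.T))
    rect(c,q,z=.054)
e=[onz(c,(x/1.5,y/1.5),.078)[:2] for x,y in[(48,125),(467,178)]];print("panel",[((p-[.526,.241])@M.T) for p in e])
E
```

```text
B [[-0.0188, 0.0174], [-0.0103, -0.021], [-0.1053, -0.0404], [-0.1142, -0.0018]] [-0.0622 -0.0114]
centre [0.465  0.2245] spread [0.0034 0.0016] yaw 16.152702975945576 len [np.float64(0.0973), np.float64(0.0969), np.float64(0.0393), np.float64(0.0396)]
C [[-0.0135, -0.0779], [-0.0128, -0.116], [-0.1066, -0.1189], [-0.1133, -0.08]] [-0.0616 -0.0982]
centre [0.4727 0.1381] spread [0.0061 0.002 ] yaw 6.183946868031024 len [np.float64(0.0999), np.float64(0.0939), np.float64(0.0381), np.float64(0.0395)]
A [[0.1116, -0.0779], [0.1122, -0.1149], [0.0151, -0.1183], [0.0139, -0.0778]] [ 0.0632 -0.0972]
centre [0.597  0.1493] spread [0.003 0.003] yaw 5.630830200470623 len [np.float64(0.0977), np.float64(0.0971), np.float64(0.037), np.float64(0.0405)]
panel [array([-0.0011,  0.1556]), array([ 0.0004, -0.1588])]
```

```bash
python3 -c "
from rig import r
print(r.hand_in())"
```

```text
the job is handed in; nothing more can be done
None
```

I handed the job in at about 34 s. The panel is down in both grooves, and the three boxes I found lie flat: about 0.28 kg in the far bay, about 0.67 kg and 0.52 kg (close enough to half a kilo that either bay counts) in the near bay. I touched nothing else, and the hand-in gave no verdict.

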